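# Fetch the sauce cup from behind the squeeze bottles

### The job

The green-lidded sauce cup behind the two squeeze bottles is wanted for the takeaway order: first stand both bottles aside in the blue side tray, leaving the cup where it is, then set the cup in the empty compartment of the cardboard carry tray. Only when the cup is in there, put the bottles back, each standing wholly on the coaster of its own colour. Keep bottles and cup upright, set them down rather than dropping them, and leave the shaker and the ramekin alone.

Things in the scene. Friction and masses are not known exactly. Their poses are not given: they have to be found in the camera images.
- red_bottle: red plastic squeeze bottle, loose, standing upright on the red coaster; round body 54 mm diameter and 100 mm high, on it a screw collar 34 mm diameter up to 108 mm and a short white nozzle up to 126 mm; about 0.25 kg. Origin at the centre of its underside, z up along the bottle.
- yellow_bottle: yellow plastic squeeze bottle, loose, standing upright on the yellow coaster; round body 54 mm diameter and 100 mm high, on it a screw collar 34 mm diameter up to 108 mm and a short white nozzle up to 126 mm; about 0.25 kg. Origin at the centre of its underside, z up along the bottle.
- sauce_cup: white round sauce cup with a flat green lid, loose, upright on the black mat, behind (on the mat's +x side of) the two bottles; 58 mm diameter (lid 60 mm), 58 mm high with the 8 mm lid, about 0.1 kg. Its side is about 15 mm from the bottles, which leave no room for a gripper. Origin at the centre of its underside, z up.
- red_coaster: fixed round red coaster, 84 mm diameter, 4 mm thick, lying on the black mat (its top is 8 mm above the counter); home of the red bottle. Origin at the centre of its underside, z up.
- yellow_coaster: fixed round yellow coaster, 84 mm diameter, 4 mm thick, lying on the black mat (its top is 8 mm above the counter); home of the yellow bottle. Origin at the centre of its underside, z up.
- station: fixed black rubber mat, 190 mm (its x) by 220 mm (its y), 4 mm thick, carrying coasters, bottles and cup. The coasters lie side by side along its y, 100 mm apart, red to either side, centred at 25 mm to its -x side; the cup stands about 30 mm to its +x side, about midway in y. Origin at the centre of its underside, x away from the robot, turned by up to 0.3 rad.
- side_tray: fixed shallow blue plastic side tray for parking, outside 240 mm (its x) by 140 mm (its y), rim 16 mm high, wall and floor 4 mm thick (inside 232 by 132 mm, its floor 4 mm above the counter), empty; to the left or right of the mat. Origin at the centre of its underside, z up. The bottles fit side by side along its x.
- compartment (a point): the empty compartment of the fixed brown cardboard carry tray, which lies on the other side of the mat: this point is the centre of the compartment's floor, 4 mm above the counter. The compartment is 94 mm (its x) by 92 mm (its y) inside, walls 25 mm high and 4 mm thick; the other compartment, on its +x side, holds a round foil dish 23 mm high, fixed. z up.
- shaker: bystander: loose glass shaker with dark steel top, 42 mm diameter, 74 mm high, on the counter beyond the mat. Origin at the centre of its underside.
- ramekin: bystander: loose small white open ramekin, rim 70 mm diameter, 40 mm high, on the counter beyond the mat. Origin at the centre of its underside.
Things that resemble listed ones, but are neither listed nor needed, are in the scene too. Of the things shaped like the part that bears compartment, the cardboard one is meant.

How it is judged:
By the outcome, as a careful person would: the job done as asked, in the order asked, and still so for the second after the job is handed in, with the robot touching nothing.
It also fails if it takes over 115 s, if anything falls off the work surface, if the arm or the gripper's body presses on something with over 40 N, if the wrist force passes 120 N, or if a joint passes its speed limit or range.

### The arm

A 6-joint arm with a two-finger parallel gripper is mounted at the origin on the work surface. World frame = base frame: x ahead of the robot, y to its left, z up, the work surface at z = 0. Lengths are in m, angles in degrees, forces in N, time in s.
With the tool pointing down it reaches from about 0.4 to 0.825 m from the base axis. Payload 7 kg.
Tool frame: the origin (TCP) lies on the centre line of the jaws, within the pads' length; the fingertips stand 22 mm ahead of it and the grasp point (between the pads) lies 3 mm ahead of it; z points along the fingers, y is the line along which they close (so a half turn about z gives the same grasp; the last joint's range is limited). The gripper opens to 88 mm and grips with 3 to 60 N. Pads are 19 mm wide; open, the fingers measure 130 mm over their backs; the gripper's body (78 mm by 193 mm) begins 47 mm behind the grasp point.
Start: joints at [-50.357, 20.546, 0.682, 0, -70.136, -16.507], TCP at [0.265, -0.621, 0.249] pointing down, gripper open.
Joint ranges: [-176.03, 176.03], [-82.01, 121.73], [-58.28, 71.71], [-173.87, 95.51], [-174.79, -0.11], [-173.66, 173.66]. Speed limits (degrees/s): [136.94, 136.94, 172.46, 180, 180, 180].

### API

Orientations are given as [roll, pitch, yaw] about the fixed x, y, z axes, in that order (R = Rz(yaw) Ry(pitch) Rx(roll)).
In Python, from plant import get_state, cams, r gives the robot as it stands.
- The arm moves only by the tool apply_moves, never from a script. Its argument "targets" is a list of rows, each an object with "dp": the shift along the world's x, y, z in m, a list of three; "yaw": the turn about the world's z in degrees. In form: [{"dp": [x, y, z], "yaw": yaw}, ...]. A call has 1 to 20 rows; each row is the pose to reach, as a shift and turn from the pose commanded when the call began; what a row does not reach only later rows make up. A row lasts 1/12 s, in which the tool goes at most 41.7 mm and 7.16 degrees, less where a joint would pass 70% of its speed; a pose out of reach is approached as far as the arm can. A call with a gripper value outside its range is refused whole. "grip" is the gripper command: -1 is fully open, 1 is shut, values between are in proportion, set as the call begins (left out, the last holds). The fingers move at their own pace and stop on an object; "squeeze" is the grip in N (left out, the last holds). Time passes only in rows, so rows that repeat a pose let the fingers close. It gives the time, the measured TCP pose, the force, the opening and the grip force at its end, in the units of the state.
- get_state(): the state, without advancing time (a new reading comes with each control period).
- cams.capture(name): name is "scene" or "top" or "wrist"; returns a dict with "image" (400x640x3 uint8, red, green, blue), "range_z" (400x640 float32, m along the optical axis (not along the pixel's ray), 0 where there is no reading), "fx", "fy", "cx", "cy" (pixels), "k1" (the pictures are not rectified: a ray, as slopes to the right and down, at radius r is drawn at 1 + k1 r^2 times it, then the intrinsics apply), "R" (3x3) and "t" (3): a world point X has camera coordinates R X + t; the wrist camera has in their place "T_tool_cam" (4x4, takes a point from camera to tool coordinates, whose origin is the TCP and whose axes are the flange's). Camera axes: x right, y down, z forward; pixel columns grow to the right and rows downward; lengths in m; the calibration is good to about 2 mm. A picture is of the moment at which its call begins: read the wrist's pose just before it.
- r.close_job(): hands the job in; it is judged then, once.
The state is a dict: "time_s": time; "joints": joint angles; "qd": joint speeds; "joint_torque": joint torques, N m; "tcp_pos": TCP position; "eef_rot": TCP orientation; "contact_force": force on the tool from outside, world axes, zero at the start; "moment": the same for the moment, N m; "gripper_width": finger opening in m; "gripper_force": force on a finger pad.
Only numpy, scipy, OpenCV 4.12 (cv2) and the standard library are available. Lean on these libraries where they do the work, as an engineer would, in place of code of your own. Each camera call takes 0.05 s, during which the arm holds its last target. There are 200 camera calls.

## Working session

There is one attempt and no reset: what is moved stays moved. The work goes in short steps, Python scripts to look and compute and a tool call to move; the robot and the scene stay as the last step left them, time stands still between calls to the robot, and variables do not carry over. Pictures are saved under pics/ and viewed, at most 14 in all, crops included, and the job is handed in when it is done.

Besides the shell and the picture viewer there is one more tool, called after "Call:" as name(argument=value, ...) on one line, values as JSON. apply_moves: Moves the arm, as the interface text tells. Its arguments: {"type":"object","properties":{"targets":{"type":"array","items":{"type":"object","properties":{"dp":{"type":"array","items":{"type":"number"}},"yaw":{"type":"number"}}}},"grip":{"type":"number"},"squeeze":{"type":"number"}},"required":["targets"]}

```bash
mkdir -p pics; ls
cat > h.py <<'E'
import numpy as np, cv2, pickle
from plant import get_state, cams, r
def cap(name):
    s=get_state(); c=cams.capture(name); c['state']=s; pickle.dump(c,open(f'{name}.pkl','wb')); return c
def pose(c):
    if 'R' in c: return np.array(c['R']).T, -np.array(c['R']).T@np.array(c['t'])
    from scipy.spatial.transform import Rotation as Ro
    s=c['state']; M=Ro.from_euler('xyz',s['eef_rot'],degrees=True).as_matrix()
    T=np.array(c['T_tool_cam']); return M@T[:3,:3], M@T[:3,3]+np.array(s['tcp_pos'])
def cloud(c):
    v,u=np.mgrid[0:400,0:640]
    x=(u-c['cx'])/c['fx']; y=(v-c['cy'])/c['fy']; X,Y=x.copy(),y.copy()
    for _ in range(6):
        f=1+c['k1']*(X*X+Y*Y); X=x/f; Y=y/f
    d=c['range_z']; P=np.stack([X*d,Y*d,d],-1); A,o=pose(c); P=P@A.T+o; P[d==0]=np.nan; return P
E
python3 - <<'E'
from h import *
for n in('top','scene'):
    c=cap(n); cv2.imwrite(f'pics/{n}1.png',cv2.cvtColor(c['image'],cv2.COLOR_RGB2BGR))
    A,o=pose(c); print(n,c['fx'],c['k1'],o,A[:,2])
print(get_state())
E
```

```text
pics
top 386.896788333124 -0.08810905961938086 [ 0.46676528 -0.1265456   0.98998012] [ 0.07830171  0.03284719 -0.99638843]
scene 400.29749365274284 -0.060280206237423424 [ 1.20276162 -0.37335088  0.73148615] [-0.67818346  0.28718272 -0.67645641]
{'time_s': 0.1, 'joints': array([-5.03557295e+01,  2.05856241e+01,  6.38282843e-01, -1.86470966e-02,
       -7.01354071e+01, -1.65066178e+01]), 'qd': array([0.04915041, 0.02515975, 0.13667358, 0.14959155, 0.11090994,
       0.08311428]), 'joint_torque': array([-1.30023684e-03, -5.84164166e+01,  2.93753207e+01,  7.01566458e+00,
        1.01702206e-02, -5.57185717e-05]), 'tcp_pos': array([ 0.26505086, -0.62033499,  0.24772713]), 'eef_rot': array([ 1.79915681e+02, -6.70522456e-03, -1.56868691e+02]), 'contact_force': array([ 0.23214426,  0.11828776, -0.07110436]), 'moment': array([-0.03355275, -0.02082433,  0.0347178 ]), 'gripper_force': 0.0, 'gripper_width': 0.08722641576217913}
```

View pics/top1.png

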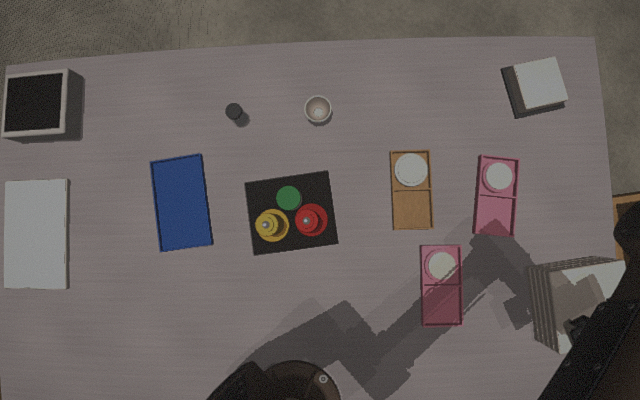

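View pics/scene1.png

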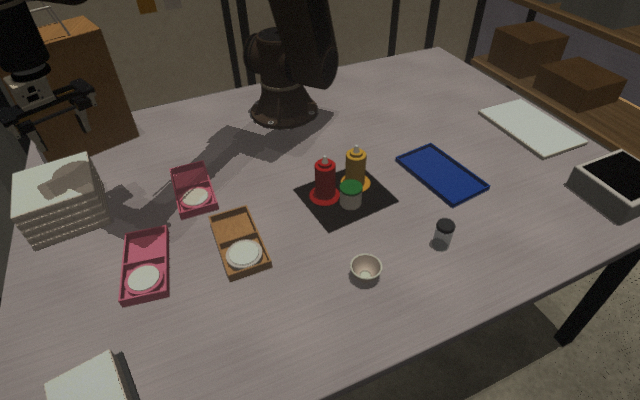

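The top view shows the blue tray at (182,202), the mat at (291,212) with yellow bottle (270,225), red bottle (311,219) and cup (289,198). The cardboard tray is at (411,190), with its empty compartment at about (411,210). Next I'll measure these positions.

```bash
cat > m.py <<'E'
from h import *
def meas(c,P):
    hsv=cv2.cvtColor(c['image'],cv2.COLOR_RGB2HSV).astype(int); H,S,V=hsv[...,0],hsv[...,1],hsv[...,2]
    box=np.zeros(H.shape,bool); box[130:262,140:445]=True
    out={}
    Z=P[...,2]
    red=((H<6)|(H>174))&(S>170)&box; yel=(H>15)&(H<30)&(S>130)&(V>120)&box; gr=(H>50)&(H<85)&(S>100)&box; bl=(H>105)&(H<125)&(S>130)&box
    br=(H>8)&(H<22)&(S>90)&box
    br[:,:380]=False
    yel[:,380:]=False; red[:,380:]=False
    blk=(V<45)&box; blk[:,:243]=False; blk[:,345:]=False
    def circ(m,name):
        p=P[m]; p=p[~np.isnan(p[:,0])]
        if len(p)<10: print(name,'few');return
        (x,y),R=cv2.minEnclosingCircle(p[:,:2].astype(np.float32)); print(name,len(p),np.round([x,y,R,np.median(p[:,2]),*p[:,:2].mean(0)],4))
    circ(gr&(Z>.045)&(Z<.075),'cup')
    for n,m in(('red',red),('yel',yel)):
        circ(m&(Z>.1)&(Z<.12),n+' top'); circ(m&(Z<.02),n+' coaster')
    def rect(m,name):
        p=P[m]; p=p[~np.isnan(p[:,0])]
        for _ in range(2):
            p=p[np.abs(p[:,:2]-np.median(p[:,:2],0)).max(1)<.2]
        print(name,len(p),cv2.minAreaRect(p[:,:2].astype(np.float32)),np.percentile(p[:,2],[5,50,95]))
    rect(bl,'blue'); rect(br,'brown'); rect(blk&(Z<.02),'mat')
if __name__=='__main__':
    c=cap('top'); P=cloud(c); meas(c,P)
    for u,v in [(393,152),(429,152),(432,228),(394,229),(392,191),(431,191),(411,211),(360,200),(235,112),(318,108)]: print((u,v),np.round(P[v,u],3))
    i=c['image'][140:265,380:450]; j=c['image'][140:265,140:345]
    cv2.imwrite('pics/crop1.png',cv2.cvtColor(cv2.resize(np.hstack([j,i]),None,fx=2.9,fy=4,interpolation=cv2.INTER_CUBIC),cv2.COLOR_RGB2BGR))
E
python3 m.py
```

```text
cup 449 [ 0.5265 -0.0042  0.0292  0.0622  0.5262 -0.0043]
red top 274 [ 0.4701 -0.0511  0.0266  0.1089  0.4704 -0.0506]
red coaster 221 [ 0.4726 -0.0555  0.0413  0.0085  0.4782 -0.0667]
yel top 326 [0.4631 0.0417 0.0264 0.1095 0.4635 0.0407]
yel coaster 215 [0.4611 0.0445 0.0411 0.008  0.4601 0.0346]
blue 4419 ((0.5258378386497498, 0.2839646339416504), (0.2364668995141983, 0.1399461328983307), 7.154181003570557) [0.00122655 0.00430366 0.01442923]
brown 2162 ((0.5398938655853271, -0.310099720954895), (0.09932243824005127, 0.19868065416812897), 89.9399185180664) [0.00162792 0.0051751  0.02631176]
mat 3384 ((0.4910779893398285, -0.002689570188522339), (0.18582943081855774, 0.2171815186738968), 6.335626602172852) [0.00126464 0.00418234 0.00707761]
(393, 152) [ 0.636 -0.269  0.015]
(429, 152) [ 0.632 -0.358  0.026]
(432, 228) [ 0.441 -0.356  0.027]
(394, 229) [ 0.442 -0.261  0.026]
(392, 191) [ 0.537 -0.261  0.02 ]
(431, 191) [ 0.533 -0.358  0.025]
(411, 211) [ 0.485 -0.31   0.004]
(360, 200) [ 0.518 -0.181  0.002]
(235, 112) [0.739 0.12  0.075]
(318, 108) [ 0.761 -0.081  0.006]
```

The measurements agree with the given sizes: the coaster midpoint is 25 mm to the mat's -x side, mat yaw is about 6.5° and heights match. I'll go above the yellow bottle with the jaws closing along the mat's x, so the fingertips stay above the cup.

Call:
apply_moves(targets=[{"dp": [0.008,0.025,0.0],"yaw": 4},{"dp": [0.018,0.06,0.0],"yaw": 8},{"dp": [0.028,0.095,0.01],"yaw": 13},{"dp": [0.04,0.132,0.02],"yaw": 18},{"dp": [0.051,0.17,0.02],"yaw": 23},{"dp": [0.062,0.208,0.02],"yaw": 28},{"dp": [0.074,0.246,0.02],"yaw": 33},{"dp": [0.085,0.284,0.02],"yaw": 38},{"dp": [0.096,0.322,0.02],"yaw": 43},{"dp": [0.108,0.36,0.02],"yaw": 48},{"dp": [0.119,0.398,0.02],"yaw": 53},{"dp": [0.13,0.436,0.02],"yaw": 58},{"dp": [0.142,0.474,0.02],"yaw": 63},{"dp": [0.153,0.512,0.02],"yaw": 68},{"dp": [0.165,0.55,0.02],"yaw": 71},{"dp": [0.176,0.588,0.02],"yaw": 73.4},{"dp": [0.187,0.62,0.02],"yaw": 73.4},{"dp": [0.195,0.65,0.02],"yaw": 73.4},{"dp": [0.198,0.662,0.02],"yaw": 73.4},{"dp": [0.198,0.662,0.02],"yaw": 73.4}], grip=-1)

```text
time_s: 1.82
tcp_pos: [0.4637, 0.0436, 0.2682]
eef_rot: [180.0, -0.0, -83.3]
contact_force: [0.1, -0.3, -0.1]
gripper_width: 0.0878
gripper_force: 0.0
```

Run:
```python
from h import *
c=cap('wrist'); s=c['state']; print(s['time_s'],s['tcp_pos'],s['eef_rot'],s['joints'],c['fx'])
P=cloud(c); np.save('P.npy',P)
cv2.imwrite('pics/w1.png',cv2.cvtColor(c['image'],cv2.COLOR_RGB2BGR))
```

```text
1.8167 [0.46368716 0.04362558 0.26820079] [ 1.79971655e+02 -1.83794923e-03 -8.33030651e+01] [ 2.96862905e+01 -4.03189071e-01 -2.27293851e+01 -1.01366955e-02
 -6.77006162e+01 -2.29855075e+01] 316.4664280760306
```

View pics/w1.png

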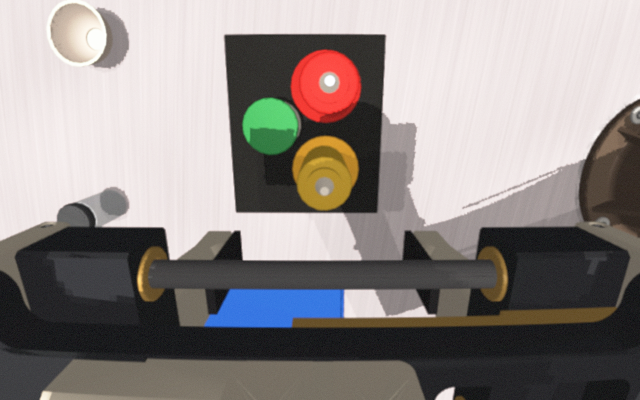

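The wrist view has the yellow nozzle at (324,186), the red nozzle at (329,82), the cup lid at (271,125) and the finger midline at about column 322. I'll compute the bottle centres from the wrist range data.

```bash
cat > w.py <<'E'
from h import *
def wm(c,names=('cup','red','yel')):
    P=cloud(c); Z=P[...,2]
    hsv=cv2.cvtColor(c['image'],cv2.COLOR_RGB2HSV).astype(int); H,S,V=hsv[...,0],hsv[...,1],hsv[...,2]
    M={'red':((H<6)|(H>174))&(S>150),'yel':(H>15)&(H<30)&(S>130),'cup':(H>50)&(H<85)&(S>80)}
    for n in names:
        lo,hi=(.05,.075) if n=='cup' else (.095,.118)
        for t,m in(('top',M[n]&(Z>lo)&(Z<hi)),('low',M[n]&(Z<.02))):
            p=P[m&(np.abs(P[...,0]-.5)<.25)]
            if len(p)>20:
                (x,y),R=cv2.minEnclosingCircle(p[:,:2].astype(np.float32)); print(n,t,len(p),np.round([x,y,R,np.median(p[:,2])],4),np.percentile(p[:,:2],[1,99],axis=0).round(4).tolist())
    return P
E
python3 - <<'E'
from w import *
c=pickle.load(open('wrist.pkl','rb')); P=wm(c); print(P[186,324],P[182,324],P[82,329],P[125,271])
E
```

```text
cup top 2466 [ 0.527  -0.003   0.0301  0.0626] [[0.499, -0.0308], [0.5542, 0.0241]]
cup low 111 [0.5354 0.0011 0.0359 0.0046] [[0.5031, -0.0342], [0.5706, 0.0361]]
red top 2467 [ 0.4703 -0.0499  0.027   0.109 ] [[0.4461, -0.0748], [0.4953, -0.0247]]
red low 1253 [ 0.473  -0.0538  0.0432  0.0085] [[0.4315, -0.095], [0.5141, -0.0123]]
yel top 2089 [0.4635 0.0418 0.0272 0.1088] [[0.4386, 0.0154], [0.4885, 0.066]]
yel low 1250 [0.4594 0.0524 0.0499 0.0082] [[0.4197, 0.0039], [0.5031, 0.1005]]
[0.46429529 0.03767841 0.13470907] [0.46446011 0.0359254  0.12663436] [ 0.47062124 -0.0488462   0.13488224] [ 0.52548939 -0.00457289  0.06300509]
```

Call:
apply_moves(targets=[{"dp": [0,-0.002,-0.01]},{"dp": [0,-0.002,-0.03]},{"dp": [0,-0.002,-0.05]},{"dp": [0,-0.002,-0.07]},{"dp": [0,-0.002,-0.09]},{"dp": [0,-0.002,-0.11]},{"dp": [0,-0.002,-0.13]},{"dp": [0,-0.002,-0.145]},{"dp": [0,-0.002,-0.158]},{"dp": [0,-0.002,-0.165]},{"dp": [0,-0.002,-0.169]},{"dp": [0,-0.002,-0.169]},{"dp": [0,-0.002,-0.169]}])

```text
$.targets[0]: bad value
```

Call:
apply_moves(targets=[{"dp": [0,0,0]},{"dp": [0,0,0]},{"dp": [0,0,0]},{"dp": [0,0,0]},{"dp": [0,0,0]},{"dp": [0,0,0]},{"dp": [0,0,0]},{"dp": [0,0,0]},{"dp": [0,0,0]},{"dp": [0,0,0]},{"dp": [0,0,0]},{"dp": [0,0,0]}], grip=1, squeeze=20)

```text
$.targets[0]: bad value
```

Call:
apply_moves(targets=[{"dp": [0,-0.002,-0.01],"yaw": 0},{"dp": [0,-0.002,-0.03],"yaw": 0},{"dp": [0,-0.002,-0.05],"yaw": 0},{"dp": [0,-0.002,-0.07],"yaw": 0},{"dp": [0,-0.002,-0.09],"yaw": 0},{"dp": [0,-0.002,-0.11],"yaw": 0},{"dp": [0,-0.002,-0.13],"yaw": 0},{"dp": [0,-0.002,-0.145],"yaw": 0},{"dp": [0,-0.002,-0.158],"yaw": 0},{"dp": [0,-0.002,-0.165],"yaw": 0},{"dp": [0,-0.002,-0.169],"yaw": 0},{"dp": [0,-0.002,-0.169],"yaw": 0},{"dp": [0,-0.002,-0.169],"yaw": 0}])

```text
time_s: 2.95
tcp_pos: [0.4633, 0.0389, 0.0999]
eef_rot: [-180.0, -0.0, -83.5]
contact_force: [0.9, -0.5, -0.2]
gripper_width: 0.0874
gripper_force: 0.0
```

Call:
apply_moves(targets=[{"dp": [0,0.003,-0.001],"yaw": 0},{"dp": [0,0.003,-0.001],"yaw": 0},{"dp": [0,0.003,-0.001],"yaw": 0}])

```text
time_s: 3.2
tcp_pos: [0.4635, 0.0426, 0.0991]
eef_rot: [-179.9, 0.0, -83.4]
contact_force: [-0.3, -0.1, 0.4]
gripper_width: 0.0877
gripper_force: 0.0
```

Call:
apply_moves(targets=[{"dp": [0,0,0],"yaw": 0},{"dp": [0,0,0],"yaw": 0},{"dp": [0,0,0],"yaw": 0},{"dp": [0,0,0],"yaw": 0},{"dp": [0,0,0],"yaw": 0},{"dp": [0,0,0],"yaw": 0},{"dp": [0,0,0],"yaw": 0},{"dp": [0,0,0],"yaw": 0},{"dp": [0,0,0],"yaw": 0},{"dp": [0,0,0],"yaw": 0}], grip=1, squeeze=20)

```text
time_s: 4.03
tcp_pos: [0.4631, 0.0423, 0.0985]
eef_rot: [180.0, -0.0, -83.5]
contact_force: [-0.7, -1.3, -0.5]
gripper_width: 0.0534
gripper_force: 20.0
```

Call:
apply_moves(targets=[{"dp": [0,0,0.006],"yaw": 0},{"dp": [0,0,0.018],"yaw": 0},{"dp": [0,0,0.034],"yaw": 0},{"dp": [0.001,0.003,0.05],"yaw": 0},{"dp": [0.004,0.009,0.06],"yaw": 0},{"dp": [0.01,0.02,0.065],"yaw": 0},{"dp": [0.019,0.038,0.065],"yaw": 0},{"dp": [0.029,0.06,0.065],"yaw": 0},{"dp": [0.041,0.083,0.065],"yaw": 0},{"dp": [0.053,0.108,0.065],"yaw": 0},{"dp": [0.065,0.133,0.065],"yaw": 0},{"dp": [0.077,0.158,0.065],"yaw": 0},{"dp": [0.089,0.182,0.065],"yaw": 0},{"dp": [0.1,0.205,0.065],"yaw": 0},{"dp": [0.109,0.223,0.065],"yaw": 0},{"dp": [0.116,0.237,0.065],"yaw": 0},{"dp": [0.12,0.245,0.062],"yaw": 0},{"dp": [0.122,0.249,0.055],"yaw": 0},{"dp": [0.122,0.249,0.045],"yaw": 0},{"dp": [0.122,0.249,0.035],"yaw": 0}])

```text
time_s: 5.7
tcp_pos: [0.5845, 0.291, 0.1318]
eef_rot: [179.9, -0.0, -83.5]
contact_force: [-0.6, -0.2, -2.3]
gripper_width: 0.0535
gripper_force: 20.0
```

Call:
apply_moves(targets=[{"dp": [0,0,-0.01],"yaw": 0},{"dp": [0,0,-0.019],"yaw": 0},{"dp": [0,0,-0.026],"yaw": 0},{"dp": [0,0,-0.031],"yaw": 0},{"dp": [0,0,-0.034],"yaw": 0},{"dp": [0,0,-0.036],"yaw": 0},{"dp": [0,0,-0.037],"yaw": 0},{"dp": [0,0,-0.037],"yaw": 0},{"dp": [0,0,-0.037],"yaw": 0}])

```text
time_s: 6.45
tcp_pos: [0.5854, 0.2914, 0.097]
eef_rot: [-180.0, 0.0, -83.5]
contact_force: [-0.2, -0.8, -2.3]
gripper_width: 0.0538
gripper_force: 20.0
```

Call:
apply_moves(targets=[{"dp": [0,0,-0.001],"yaw": 0},{"dp": [0,0,-0.001],"yaw": 0},{"dp": [0,0,-0.002],"yaw": 0},{"dp": [0,0,-0.002],"yaw": 0},{"dp": [0,0,-0.002],"yaw": 0}])

```text
time_s: 6.87
tcp_pos: [0.5852, 0.2913, 0.0946]
eef_rot: [-180.0, 0.0, -83.5]
contact_force: [-0.6, -0.5, -2.4]
gripper_width: 0.0535
gripper_force: 20.0
```

Call:
apply_moves(targets=[{"dp": [0,0,-0.001],"yaw": 0},{"dp": [0,0,-0.001],"yaw": 0},{"dp": [0,0,-0.001],"yaw": 0}])

```text
time_s: 7.12
tcp_pos: [0.5852, 0.2914, 0.0945]
eef_rot: [-180.0, 0.0, -83.4]
contact_force: [-2.5, -0.7, 4.0]
gripper_width: 0.054
gripper_force: 20.0
```

Call:
apply_moves(targets=[{"dp": [0,0,0.001],"yaw": 0},{"dp": [0,0,0.001],"yaw": 0},{"dp": [0,0,0.001],"yaw": 0},{"dp": [0,0,0.001],"yaw": 0},{"dp": [0,0,0.001],"yaw": 0},{"dp": [0,0,0.001],"yaw": 0},{"dp": [0,0,0.006],"yaw": 0},{"dp": [0,0,0.016],"yaw": 0},{"dp": [0,0,0.03],"yaw": 0},{"dp": [0,0,0.05],"yaw": 0},{"dp": [0,0,0.07],"yaw": 0},{"dp": [0,0,0.09],"yaw": 0},{"dp": [0,0,0.11],"yaw": 0}], grip=-1)

```text
time_s: 8.2
tcp_pos: [0.5853, 0.2913, 0.2057]
eef_rot: [-179.9, 0.0, -83.5]
contact_force: [1.0, 0.1, -0.8]
gripper_width: 0.0876
gripper_force: 0.0
```

Call:
apply_moves(targets=[{"dp": [-0.005,-0.015,0.01],"yaw": 0},{"dp": [-0.014,-0.042,0.01],"yaw": 0},{"dp": [-0.025,-0.074,0.01],"yaw": 0},{"dp": [-0.037,-0.109,0.01],"yaw": 0},{"dp": [-0.049,-0.145,0.01],"yaw": 0},{"dp": [-0.061,-0.181,0.01],"yaw": 0},{"dp": [-0.073,-0.217,0.01],"yaw": 0},{"dp": [-0.085,-0.252,0.01],"yaw": 0},{"dp": [-0.096,-0.284,0.01],"yaw": 0},{"dp": [-0.105,-0.312,0.01],"yaw": 0},{"dp": [-0.112,-0.332,0.005],"yaw": 0},{"dp": [-0.115,-0.341,-0.005],"yaw": 0},{"dp": [-0.115,-0.341,-0.02],"yaw": 0},{"dp": [-0.115,-0.341,-0.035],"yaw": 0},{"dp": [-0.115,-0.341,-0.035],"yaw": 0},{"dp": [-0.115,-0.341,-0.035],"yaw": 0}])

```text
time_s: 9.53
tcp_pos: [0.4697, -0.0499, 0.1684]
eef_rot: [179.9, -0.0, -83.5]
contact_force: [0.3, 0.3, 0.3]
gripper_width: 0.0874
gripper_force: 0.0
```

Run:
```python
from w import *
print(get_state()['tcp_pos']); wm(cap('wrist'),('cup','red')); c=cap('top'); 
from m import meas
meas(c,cloud(c))
cv2.imwrite('pics/top2.png',cv2.cvtColor(c['image'],cv2.COLOR_RGB2BGR))
```

```text
[ 0.46974116 -0.04985836  0.16836108]
cup top 2072 [ 0.5249 -0.0076  0.0296  0.0625] [[0.4978, -0.0322], [0.5496, 0.0068]]
red top 4207 [ 0.4702 -0.0507  0.0269  0.1088] [[0.4454, -0.0768], [0.4949, -0.0269]]
red low 2556 [ 0.4662 -0.0377  0.0591  0.0084] [[0.4313, -0.0943], [0.5134, -0.0235]]
cup few
red top few
red coaster 23 [ 0.4722 -0.0805  0.0306  0.0068  0.4673 -0.0839]
yel top 253 [0.585  0.2896 0.0256 0.1055 0.5845 0.2876]
yel coaster few
blue 1859 ((0.5691783428192139, 0.2897680997848511), (0.14988628029823303, 0.1398773342370987), 6.933015823364258) [0.001294   0.0043421  0.01511973]
brown 2154 ((0.5398582220077515, -0.3100626766681671), (0.19849944114685059, 0.09934193640947342), 0.11596575379371643) [0.001533   0.0049783  0.02626517]
mat 805 ((0.4999294579029083, -0.08922259509563446), (0.18560193479061127, 0.04464084282517433), 5.885617256164551) [0.00122769 0.00415529 0.00697752]
```

View pics/top2.png

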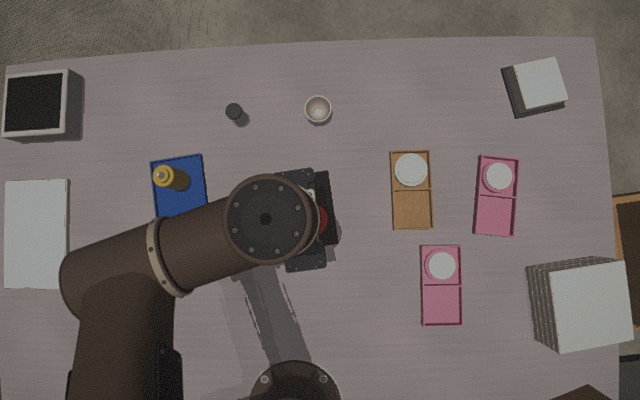

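Yellow stands in the far half of the blue tray at (165,177). I'll descend on red, and check how high the forearm passes over the tray.

Run:
```python
from h import *
P=cloud(pickle.load(open('top.pkl','rb')))
for u,v in[(265,218),(200,230),(150,250),(100,260),(100,330)]: print(P[v,u].round(3))
```

```text
[ 0.472 -0.049  0.589]
[0.461 0.027 0.57 ]
[0.44  0.082 0.576]
[0.429 0.147 0.568]
[0.363 0.116 0.618]
```

Call:
apply_moves(targets=[{"dp": [0.0005,0,-0.012],"yaw": 0},{"dp": [0.0005,0,-0.026],"yaw": 0},{"dp": [0.0005,0,-0.04],"yaw": 0},{"dp": [0.0005,0,-0.052],"yaw": 0},{"dp": [0.0005,0,-0.061],"yaw": 0},{"dp": [0.0005,0,-0.067],"yaw": 0},{"dp": [0.0005,0,-0.07],"yaw": 0},{"dp": [0.0005,0,-0.07],"yaw": 0},{"dp": [0.0005,0,-0.07],"yaw": 0}])

```text
time_s: 10.38
tcp_pos: [0.4711, -0.0496, 0.099]
eef_rot: [-180.0, -0.0, -83.4]
contact_force: [-0.3, 0.4, 0.4]
gripper_width: 0.0881
gripper_force: 0.0
```

Call:
apply_moves(targets=[{"dp": [0,0,0],"yaw": 0},{"dp": [0,0,0],"yaw": 0},{"dp": [0,0,0],"yaw": 0},{"dp": [0,0,0],"yaw": 0},{"dp": [0,0,0],"yaw": 0},{"dp": [0,0,0],"yaw": 0},{"dp": [0,0,0],"yaw": 0},{"dp": [0,0,0],"yaw": 0},{"dp": [0,0,0],"yaw": 0},{"dp": [0,0,0],"yaw": 0}], grip=1, squeeze=20)

```text
time_s: 11.22
tcp_pos: [0.4705, -0.0498, 0.0986]
eef_rot: [180.0, -0.0, -83.5]
contact_force: [-1.8, 0.3, 1.8]
gripper_width: 0.0539
gripper_force: 20.0
```

Call:
apply_moves(targets=[{"dp": [0,0,0.006],"yaw": 0},{"dp": [0,0,0.018],"yaw": 0},{"dp": [0,0,0.034],"yaw": 0},{"dp": [0,0.004,0.05],"yaw": 0},{"dp": [0,0.012,0.06],"yaw": 0},{"dp": [0,0.026,0.065],"yaw": 0},{"dp": [0,0.048,0.065],"yaw": 0},{"dp": [-0.001,0.074,0.065],"yaw": 0},{"dp": [-0.001,0.102,0.065],"yaw": 0},{"dp": [-0.002,0.131,0.065],"yaw": 0},{"dp": [-0.002,0.16,0.065],"yaw": 0},{"dp": [-0.002,0.189,0.065],"yaw": 0},{"dp": [-0.003,0.218,0.065],"yaw": 0},{"dp": [-0.003,0.246,0.065],"yaw": 0},{"dp": [-0.003,0.272,0.065],"yaw": 0},{"dp": [-0.004,0.294,0.065],"yaw": 0},{"dp": [-0.004,0.311,0.062],"yaw": 0},{"dp": [-0.004,0.322,0.055],"yaw": 0},{"dp": [-0.004,0.326,0.045],"yaw": 0},{"dp": [-0.004,0.326,0.035],"yaw": 0}])

```text
time_s: 12.88
tcp_pos: [0.4664, 0.2766, 0.1322]
eef_rot: [180.0, -0.0, -83.4]
contact_force: [-0.9, 0.1, -2.6]
gripper_width: 0.0537
gripper_force: 19.9
```

Call:
apply_moves(targets=[{"dp": [0,0,-0.01],"yaw": 0},{"dp": [0,0,-0.019],"yaw": 0},{"dp": [0,0,-0.026],"yaw": 0},{"dp": [0,0,-0.031],"yaw": 0},{"dp": [0,0,-0.034],"yaw": 0},{"dp": [0,0,-0.036],"yaw": 0},{"dp": [0,0,-0.0375],"yaw": 0},{"dp": [0,0,-0.0385],"yaw": 0},{"dp": [0,0,-0.0395],"yaw": 0},{"dp": [0,0,-0.0395],"yaw": 0}])

```text
time_s: 13.72
tcp_pos: [0.4669, 0.2765, 0.0946]
eef_rot: [-180.0, 0.0, -83.5]
contact_force: [-0.8, -0.5, -0.5]
gripper_width: 0.0537
gripper_force: 19.9
```

Call:
apply_moves(targets=[{"dp": [0,0,-0.0005],"yaw": 0},{"dp": [0,0,-0.0005],"yaw": 0}])

```text
time_s: 13.88
tcp_pos: [0.4669, 0.2766, 0.0945]
eef_rot: [-180.0, 0.0, -83.4]
contact_force: [-2.8, 0.1, 5.7]
gripper_width: 0.0538
gripper_force: 20.0
```

Call:
apply_moves(targets=[{"dp": [0,0,0],"yaw": 0},{"dp": [0,0,0],"yaw": 0},{"dp": [0,0,0],"yaw": 0},{"dp": [0,0,0],"yaw": 0},{"dp": [0,0,0],"yaw": 0},{"dp": [0,0,0],"yaw": 0},{"dp": [0,0,0.006],"yaw": 0},{"dp": [0,0,0.016],"yaw": 0},{"dp": [0,0,0.03],"yaw": 0},{"dp": [0,0,0.05],"yaw": 0},{"dp": [0,0,0.07],"yaw": 0},{"dp": [0,0,0.09],"yaw": 0},{"dp": [0,0,0.105],"yaw": 0}], grip=-1)

```text
time_s: 14.97
tcp_pos: [0.4672, 0.2766, 0.2015]
eef_rot: [-179.9, 0.1, -83.4]
contact_force: [-0.2, -0.1, 0.3]
gripper_width: 0.0876
gripper_force: 0.0
```

Call:
apply_moves(targets=[{"dp": [0.003,-0.015,0.0],"yaw": 0},{"dp": [0.009,-0.042,0.0],"yaw": 0},{"dp": [0.016,-0.074,0.0],"yaw": 0},{"dp": [0.023,-0.108,0.0],"yaw": 0},{"dp": [0.03,-0.142,0.0],"yaw": 0},{"dp": [0.037,-0.176,0.0],"yaw": 0},{"dp": [0.044,-0.208,-0.005],"yaw": 0},{"dp": [0.051,-0.238,-0.015],"yaw": 0},{"dp": [0.056,-0.262,-0.03],"yaw": 0},{"dp": [0.059,-0.275,-0.045],"yaw": 0},{"dp": [0.06,-0.28,-0.055],"yaw": 0},{"dp": [0.06,-0.28,-0.055],"yaw": 0},{"dp": [0.06,-0.28,-0.055],"yaw": 0}])

```text
time_s: 16.05
tcp_pos: [0.5265, -0.0039, 0.1436]
eef_rot: [180.0, -0.0, -83.5]
contact_force: [-0.6, 0.8, 0.3]
gripper_width: 0.0877
gripper_force: 0.0
```

Run:
```python
from w import *
print(get_state()['tcp_pos']); c=cap('wrist'); wm(c,('cup',)); a=c['image']; b=cap('scene')['image']
cv2.imwrite('pics/ws2.png',cv2.cvtColor(cv2.resize(np.vstack([a,b]),None,fx=.75,fy=.75),cv2.COLOR_RGB2BGR))
```

```text
[ 0.52645729 -0.00388961  0.14358959]
cup top 4899 [ 0.5266 -0.0034  0.03    0.0625] [[0.4996, -0.0312], [0.5543, 0.0238]]
cup low 123 [0.5243 0.0157 0.0385 0.0046] [[0.4868, -0.0062], [0.5625, 0.0533]]
```

View pics/ws2.png

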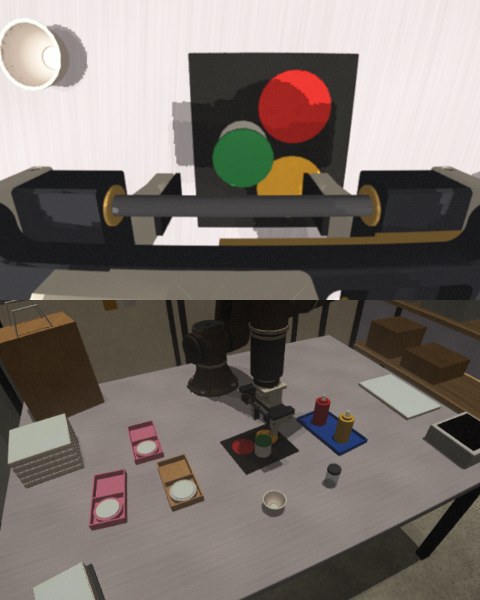

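Both bottles stand upright in the blue tray, and the cup lid (240,155 in the upper image) is centred under the jaws.

Call:
apply_moves(targets=[{"dp": [0,0.0005,-0.012],"yaw": 0},{"dp": [0,0.0005,-0.028],"yaw": 0},{"dp": [0,0.0005,-0.044],"yaw": 0},{"dp": [0,0.0005,-0.058],"yaw": 0},{"dp": [0,0.0005,-0.07],"yaw": 0},{"dp": [0,0.0005,-0.079],"yaw": 0},{"dp": [0,0.0005,-0.085],"yaw": 0},{"dp": [0,0.0005,-0.087],"yaw": 0},{"dp": [0,0.0005,-0.087],"yaw": 0}])

```text
time_s: 16.9
tcp_pos: [0.5268, -0.0028, 0.0566]
eef_rot: [180.0, -0.0, -83.4]
contact_force: [0.7, 0.7, 0.3]
gripper_width: 0.0872
gripper_force: 0.0
```

Call:
apply_moves(targets=[{"dp": [0,0,0],"yaw": 0},{"dp": [0,0,0],"yaw": 0},{"dp": [0,0,0],"yaw": 0},{"dp": [0,0,0],"yaw": 0},{"dp": [0,0,0],"yaw": 0},{"dp": [0,0,0],"yaw": 0},{"dp": [0,0,0],"yaw": 0},{"dp": [0,0,0],"yaw": 0},{"dp": [0,0,0],"yaw": 0}], grip=1, squeeze=12)

```text
time_s: 17.65
tcp_pos: [0.5268, -0.0032, 0.0568]
eef_rot: [-180.0, -0.0, -83.5]
contact_force: [-1.5, -0.6, 5.7]
gripper_width: 0.0594
gripper_force: 12.0
```

Call:
apply_moves(targets=[{"dp": [0,0,0.006],"yaw": 0},{"dp": [0,0,0.018],"yaw": 0},{"dp": [0,0,0.034],"yaw": 0},{"dp": [-0.001,-0.004,0.05],"yaw": 0},{"dp": [-0.002,-0.012,0.06],"yaw": 0},{"dp": [-0.003,-0.026,0.065],"yaw": 0},{"dp": [-0.006,-0.048,0.065],"yaw": 0},{"dp": [-0.009,-0.074,0.065],"yaw": 0},{"dp": [-0.012,-0.102,0.065],"yaw": 0},{"dp": [-0.015,-0.131,0.065],"yaw": 0},{"dp": [-0.018,-0.16,0.065],"yaw": 0},{"dp": [-0.022,-0.189,0.065],"yaw": 0},{"dp": [-0.026,-0.217,0.065],"yaw": 0},{"dp": [-0.029,-0.243,0.065],"yaw": 0},{"dp": [-0.032,-0.267,0.065],"yaw": 0},{"dp": [-0.034,-0.287,0.065],"yaw": 0},{"dp": [-0.035,-0.3,0.065],"yaw": 0},{"dp": [-0.036,-0.306,0.06],"yaw": 0},{"dp": [-0.036,-0.307,0.055],"yaw": 0},{"dp": [-0.036,-0.307,0.05],"yaw": 0}])

```text
time_s: 19.32
tcp_pos: [0.4904, -0.3099, 0.1057]
eef_rot: [180.0, 0.0, -83.5]
contact_force: [-0.6, 0.1, -1.0]
gripper_width: 0.0595
gripper_force: 12.0
```

Run:
```python
from w import *
print(get_state()['tcp_pos']); c=cap('wrist'); P=wm(c,('cup',)); a=c['image']; 
m=(P[...,2]>.02)&(P[...,2]<.03)&(np.abs(P[...,1]+.31)<.07)&(P[...,0]>.42)&(P[...,0]<.56)
p=P[m]; print(len(p),np.percentile(p[:,:2],[1,99],axis=0))
for x in np.arange(.43,.55,.004): q=p[np.abs(p[:,0]-x)<.002]; print(round(x,3),len(q),end=' ; ')
for y in np.arange(-.37,-.25,.004): q=p[np.abs(p[:,1]-y)<.002]; print(round(y,3),len(q),end=' ; ')
cv2.imwrite('pics/w3.png',cv2.cvtColor(a,cv2.COLOR_RGB2BGR))
```

```text
[ 0.49038527 -0.30992203  0.10574624]
3165 [[ 0.44131048 -0.35936924]
 [ 0.55971882 -0.28763195]]
0.43 0 ; 0.434 0 ; 0.438 0 ; 0.442 335 ; 0.446 282 ; 0.45 35 ; 0.454 32 ; 0.458 38 ; 0.462 39 ; 0.466 40 ; 0.47 38 ; 0.474 37 ; 0.478 37 ; 0.482 39 ; 0.486 41 ; 0.49 37 ; 0.494 38 ; 0.498 41 ; 0.502 39 ; 0.506 39 ; 0.51 42 ; 0.514 37 ; 0.518 39 ; 0.522 38 ; 0.526 32 ; 0.53 38 ; 0.534 42 ; 0.538 344 ; 0.542 369 ; 0.546 40 ; 0.55 181 ; -0.37 0 ; -0.366 0 ; -0.362 0 ; -0.358 909 ; -0.354 289 ; -0.35 83 ; -0.346 88 ; -0.342 78 ; -0.338 84 ; -0.334 113 ; -0.33 128 ; -0.326 144 ; -0.322 156 ; -0.318 157 ; -0.314 158 ; -0.31 161 ; -0.306 158 ; -0.302 150 ; -0.298 105 ; -0.294 99 ; -0.29 70 ; -0.286 26 ; -0.282 9 ; -0.278 0 ; -0.274 0 ; -0.27 0 ; -0.266 0 ; -0.262 0 ; -0.258 0 ; -0.254 0 ;
```

View pics/w3.png

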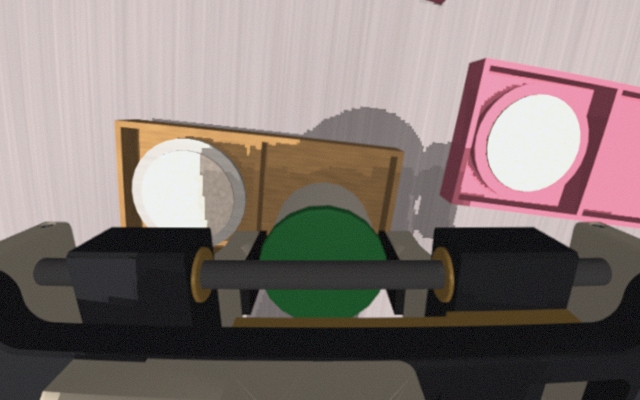

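The cup is held over the empty cardboard compartment. Its walls are at x≈0.443 and 0.541, with the far wall at y≈-0.358, so the centre is about (0.492,-0.310). I'll lower it.

Call:
apply_moves(targets=[{"dp": [0.0015,0,-0.01],"yaw": 0},{"dp": [0.0015,0,-0.022],"yaw": 0},{"dp": [0.0015,0,-0.033],"yaw": 0},{"dp": [0.0015,0,-0.04],"yaw": 0},{"dp": [0.0015,0,-0.044],"yaw": 0},{"dp": [0.0015,0,-0.047],"yaw": 0},{"dp": [0.0015,0,-0.049],"yaw": 0},{"dp": [0.0015,0,-0.049],"yaw": 0},{"dp": [0.0015,0,-0.049],"yaw": 0}])

```text
time_s: 20.12
tcp_pos: [0.4924, -0.3103, 0.0578]
eef_rot: [-180.0, -0.0, -83.5]
contact_force: [1.1, -0.0, -1.3]
gripper_width: 0.0594
gripper_force: 12.0
```

Call:
apply_moves(targets=[{"dp": [0,0,-0.0005],"yaw": 0},{"dp": [0,0,-0.001],"yaw": 0},{"dp": [0,0,-0.0015],"yaw": 0},{"dp": [0,0,-0.0015],"yaw": 0}])

```text
time_s: 20.45
tcp_pos: [0.4925, -0.3103, 0.0568]
eef_rot: [-180.0, -0.0, -83.5]
contact_force: [-1.4, 0.2, 4.3]
gripper_width: 0.0593
gripper_force: 12.0
```

Touched down, so I'll release, rise and verify.

Call:
apply_moves(targets=[{"dp": [0,0,0],"yaw": 0},{"dp": [0,0,0],"yaw": 0},{"dp": [0,0,0],"yaw": 0},{"dp": [0,0,0],"yaw": 0},{"dp": [0,0,0],"yaw": 0},{"dp": [0,0,0.004],"yaw": 0},{"dp": [0,0,0.012],"yaw": 0},{"dp": [0,0,0.026],"yaw": 0},{"dp": [0,0,0.046],"yaw": 0},{"dp": [0,0,0.07],"yaw": 0},{"dp": [0,0,0.1],"yaw": 0},{"dp": [0,0,0.13],"yaw": 0},{"dp": [0,0,0.145],"yaw": 0}], grip=-1)

```text
time_s: 21.53
tcp_pos: [0.4934, -0.3109, 0.206]
eef_rot: [-179.7, -0.2, -83.4]
contact_force: [1.2, -0.1, -0.7]
gripper_width: 0.0875
gripper_force: 0.0
```

Run:
```python
from w import *
wm(cap('wrist'),('cup',)); c=cap('top'); 
from m import meas
meas(c,cloud(c)); s=cap('scene')
cv2.imwrite('pics/ts4.png',cv2.cvtColor(np.vstack([c['image'],s['image']])[::,:][40:640,:],cv2.COLOR_RGB2BGR))
```

```text
cup top 3074 [ 0.4945 -0.3102  0.0296  0.0625] [[0.467, -0.338], [0.5209, -0.283]]
cup few
red top 181 [0.4665 0.2743 0.025  0.1047 0.4672 0.2736]
red coaster few
yel top 276 [0.586  0.2891 0.0264 0.1054 0.5845 0.2864]
yel coaster 386 [0.462  0.0501 0.0408 0.0082 0.4662 0.0625]
blue 2866 ((0.5257959365844727, 0.28421255946159363), (0.23690246045589447, 0.1402464658021927), 6.943880558013916) [0.00143001 0.00445283 0.01544817]
brown 395 ((0.4675558805465698, -0.26785001158714294), (0.16403107345104218, 0.08112140744924545), 56.85935974121094) [0.00129072 0.00508984 0.28559185]
mat 369 ((0.48461365699768066, 0.06330490112304688), (0.1819888800382614, 0.08184278756380081), 6.390569686889648) [0.00105388 0.00403142 0.0074592 ]
```

View pics/ts4.png

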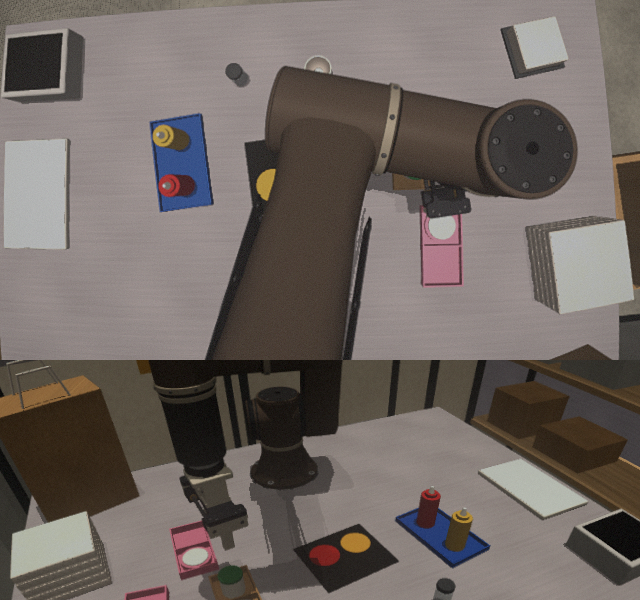

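The cup stands in the cardboard compartment and the bottles are still upright in the tray. Next I'll fetch red first.

Call:
apply_moves(targets=[{"dp": [0.0,0.01,0.005],"yaw": 0},{"dp": [-0.001,0.03,0.008],"yaw": 0},{"dp": [-0.003,0.06,0.008],"yaw": 0},{"dp": [-0.004,0.094,0.008],"yaw": 0},{"dp": [-0.006,0.13,0.008],"yaw": 0},{"dp": [-0.007,0.167,0.008],"yaw": 0},{"dp": [-0.009,0.204,0.008],"yaw": 0},{"dp": [-0.01,0.241,0.008],"yaw": 0},{"dp": [-0.012,0.278,0.008],"yaw": 0},{"dp": [-0.014,0.315,0.008],"yaw": 0},{"dp": [-0.015,0.352,0.008],"yaw": 0},{"dp": [-0.017,0.389,0.008],"yaw": 0},{"dp": [-0.018,0.426,0.008],"yaw": 0},{"dp": [-0.02,0.463,0.008],"yaw": 0},{"dp": [-0.021,0.499,0.008],"yaw": 0},{"dp": [-0.023,0.533,0.008],"yaw": 0},{"dp": [-0.024,0.56,0.008],"yaw": 0},{"dp": [-0.025,0.578,0.005],"yaw": 0},{"dp": [-0.0255,0.587,0.0],"yaw": 0},{"dp": [-0.0255,0.587,0.0],"yaw": 0}])

```text
time_s: 23.35
tcp_pos: [0.4656, 0.2777, 0.1992]
eef_rot: [179.9, -0.1, -83.4]
contact_force: [-0.5, -1.4, -0.8]
gripper_width: 0.0875
gripper_force: 0.0
```

Run:
```python
from w import *
print(get_state()['tcp_pos']); c=cap('wrist'); wm(c,('red','yel'))
```

```text
[0.46564541 0.277671   0.19915372]
red top 3044 [0.467  0.2751 0.0265 0.1049] [[0.4432, 0.2497], [0.4913, 0.2991]]
yel top 2973 [0.5851 0.2911 0.027  0.105 ] [[0.5596, 0.2653], [0.6097, 0.3144]]
yel low 138 [0.5762 0.2846 0.0237 0.0151] [[0.5592, 0.2649], [0.5888, 0.3011]]
```

Call:
apply_moves(targets=[{"dp": [0,0,-0.01],"yaw": 0},{"dp": [0,0,-0.026],"yaw": 0},{"dp": [0,0,-0.043],"yaw": 0},{"dp": [0,0,-0.06],"yaw": 0},{"dp": [0,0,-0.076],"yaw": 0},{"dp": [0,0,-0.089],"yaw": 0},{"dp": [0,0,-0.098],"yaw": 0},{"dp": [0,0,-0.104],"yaw": 0},{"dp": [0,0,-0.106],"yaw": 0},{"dp": [0,0,-0.106],"yaw": 0},{"dp": [0,0,-0.106],"yaw": 0}])

```text
time_s: 24.32
tcp_pos: [0.4671, 0.2769, 0.0956]
eef_rot: [-180.0, 0.0, -83.5]
contact_force: [0.2, -0.1, 0.5]
gripper_width: 0.0875
gripper_force: 0.0
```

Call:
apply_moves(targets=[{"dp": [0,0,0],"yaw": 0},{"dp": [0,0,0],"yaw": 0},{"dp": [0,0,0],"yaw": 0},{"dp": [0,0,0],"yaw": 0},{"dp": [0,0,0],"yaw": 0},{"dp": [0,0,0],"yaw": 0},{"dp": [0,0,0],"yaw": 0},{"dp": [0,0,0],"yaw": 0},{"dp": [0,0,0],"yaw": 0},{"dp": [0,0,0],"yaw": 0}], grip=1, squeeze=20)

```text
time_s: 25.15
tcp_pos: [0.4666, 0.2768, 0.0951]
eef_rot: [180.0, -0.0, -83.5]
contact_force: [-1.9, -0.1, 1.5]
gripper_width: 0.0537
gripper_force: 20.0
```

Call:
apply_moves(targets=[{"dp": [0,0,0.006],"yaw": 0},{"dp": [0,0,0.018],"yaw": 0},{"dp": [0,0,0.034],"yaw": 0},{"dp": [0,-0.004,0.05],"yaw": 0},{"dp": [0,-0.012,0.06],"yaw": 0},{"dp": [0,-0.026,0.065],"yaw": 0},{"dp": [0.001,-0.048,0.065],"yaw": 0},{"dp": [0.001,-0.074,0.065],"yaw": 0},{"dp": [0.002,-0.103,0.065],"yaw": 0},{"dp": [0.002,-0.132,0.065],"yaw": 0},{"dp": [0.003,-0.162,0.065],"yaw": 0},{"dp": [0.003,-0.191,0.065],"yaw": 0},{"dp": [0.004,-0.22,0.065],"yaw": 0},{"dp": [0.004,-0.249,0.065],"yaw": 0},{"dp": [0.005,-0.276,0.065],"yaw": 0},{"dp": [0.005,-0.298,0.065],"yaw": 0},{"dp": [0.0055,-0.315,0.062],"yaw": 0},{"dp": [0.0055,-0.326,0.055],"yaw": 0},{"dp": [0.0055,-0.3305,0.045],"yaw": 0},{"dp": [0.0055,-0.3305,0.035],"yaw": 0}])

```text
time_s: 26.82
tcp_pos: [0.4712, -0.0552, 0.1291]
eef_rot: [180.0, 0.0, -83.6]
contact_force: [-1.0, 0.3, -2.6]
gripper_width: 0.0537
gripper_force: 20.0
```

Call:
apply_moves(targets=[{"dp": [0,0,-0.009],"yaw": 0},{"dp": [0,0,-0.017],"yaw": 0},{"dp": [0,0,-0.023],"yaw": 0},{"dp": [0,0,-0.026],"yaw": 0},{"dp": [0,0,-0.028],"yaw": 0},{"dp": [0,0,-0.029],"yaw": 0},{"dp": [0,0,-0.03],"yaw": 0},{"dp": [0,0,-0.03],"yaw": 0},{"dp": [0,0,-0.03],"yaw": 0}])

```text
time_s: 27.57
tcp_pos: [0.4724, -0.0536, 0.1003]
eef_rot: [-180.0, 0.0, -83.5]
contact_force: [-0.3, 0.1, -2.1]
gripper_width: 0.0539
gripper_force: 20.0
```

Call:
apply_moves(targets=[{"dp": [0,0,-0.0005],"yaw": 0},{"dp": [0,0,-0.001],"yaw": 0},{"dp": [0,0,-0.0015],"yaw": 0},{"dp": [0,0,-0.0015],"yaw": 0}])

```text
time_s: 27.9
tcp_pos: [0.4724, -0.0537, 0.0991]
eef_rot: [-180.0, -0.0, -83.4]
contact_force: [-1.9, 0.3, 4.0]
gripper_width: 0.0537
gripper_force: 20.0
```

Red is down. Release, rise and go above yellow at (0.585,0.291).

Call:
apply_moves(targets=[{"dp": [0,0,0],"yaw": 0},{"dp": [0,0,0],"yaw": 0},{"dp": [0,0,0],"yaw": 0},{"dp": [0,0,0],"yaw": 0},{"dp": [0,0,0],"yaw": 0},{"dp": [0,0,0],"yaw": 0},{"dp": [0,0,0.006],"yaw": 0},{"dp": [0,0,0.016],"yaw": 0},{"dp": [0,0,0.03],"yaw": 0},{"dp": [0,0,0.05],"yaw": 0},{"dp": [0,0,0.07],"yaw": 0},{"dp": [0,0,0.09],"yaw": 0},{"dp": [0,0,0.105],"yaw": 0}], grip=-1)

```text
time_s: 28.98
tcp_pos: [0.4726, -0.0537, 0.2058]
eef_rot: [-179.9, -0.0, -83.5]
contact_force: [1.1, 0.4, 0.3]
gripper_width: 0.0877
gripper_force: 0.0
```

Call:
apply_moves(targets=[{"dp": [0.005,0.015,0.0],"yaw": 0},{"dp": [0.014,0.043,0.0],"yaw": 0},{"dp": [0.025,0.076,0.0],"yaw": 0},{"dp": [0.037,0.112,0.0],"yaw": 0},{"dp": [0.048,0.148,0.0],"yaw": 0},{"dp": [0.06,0.184,0.0],"yaw": 0},{"dp": [0.072,0.22,0.0],"yaw": 0},{"dp": [0.083,0.255,0.0],"yaw": 0},{"dp": [0.094,0.288,0.0],"yaw": 0},{"dp": [0.103,0.316,0.0],"yaw": 0},{"dp": [0.11,0.335,0.0],"yaw": 0},{"dp": [0.113,0.344,0.0],"yaw": 0},{"dp": [0.113,0.344,0.0],"yaw": 0},{"dp": [0.113,0.344,-0.008],"yaw": 0},{"dp": [0.113,0.344,-0.022],"yaw": 0},{"dp": [0.113,0.344,-0.035],"yaw": 0},{"dp": [0.113,0.344,-0.035],"yaw": 0}])

```text
time_s: 30.4
tcp_pos: [0.5834, 0.288, 0.1657]
eef_rot: [179.8, -0.1, -83.6]
contact_force: [0.1, -0.4, -1.9]
gripper_width: 0.088
gripper_force: 0.0
```

Run:
```python
from w import *
print(get_state()['tcp_pos']); c=cap('wrist'); wm(c,('red','yel'))
```

```text
[0.58338553 0.28801897 0.16572942]
yel top 4058 [0.5858 0.2907 0.0268 0.1049] [[0.5617, 0.2647], [0.6104, 0.3152]]
yel low 33 [0.5908 0.3134 0.0501 0.0175] [[0.5744, 0.2642], [0.6061, 0.3625]]
```

Call:
apply_moves(targets=[{"dp": [0,0,-0.012],"yaw": 0},{"dp": [0,0,-0.026],"yaw": 0},{"dp": [0,0,-0.04],"yaw": 0},{"dp": [0,0,-0.053],"yaw": 0},{"dp": [0,0,-0.063],"yaw": 0},{"dp": [0,0,-0.07],"yaw": 0},{"dp": [0,0,-0.073],"yaw": 0},{"dp": [0,0,-0.073],"yaw": 0},{"dp": [0,0,-0.073],"yaw": 0}])

```text
time_s: 31.2
tcp_pos: [0.5855, 0.2904, 0.096]
eef_rot: [-180.0, 0.0, -83.5]
contact_force: [-0.1, -0.3, -0.0]
gripper_width: 0.0875
gripper_force: 0.0
```

Call:
apply_moves(targets=[{"dp": [0,0,0],"yaw": 0},{"dp": [0,0,0],"yaw": 0},{"dp": [0,0,0],"yaw": 0},{"dp": [0,0,0],"yaw": 0},{"dp": [0,0,0],"yaw": 0},{"dp": [0,0,0],"yaw": 0},{"dp": [0,0,0],"yaw": 0},{"dp": [0,0,0],"yaw": 0},{"dp": [0,0,0],"yaw": 0},{"dp": [0,0,0],"yaw": 0}], grip=1, squeeze=20)

```text
time_s: 32.03
tcp_pos: [0.5852, 0.2903, 0.0957]
eef_rot: [-180.0, 0.0, -83.5]
contact_force: [-0.4, -0.8, 1.2]
gripper_width: 0.0538
gripper_force: 20.0
```

Call:
apply_moves(targets=[{"dp": [0,0,0.006],"yaw": 0},{"dp": [0,0,0.018],"yaw": 0},{"dp": [0,0,0.034],"yaw": 0},{"dp": [-0.001,-0.003,0.05],"yaw": 0},{"dp": [-0.004,-0.009,0.06],"yaw": 0},{"dp": [-0.01,-0.02,0.065],"yaw": 0},{"dp": [-0.019,-0.038,0.065],"yaw": 0},{"dp": [-0.03,-0.06,0.065],"yaw": 0},{"dp": [-0.042,-0.083,0.065],"yaw": 0},{"dp": [-0.054,-0.107,0.065],"yaw": 0},{"dp": [-0.066,-0.131,0.065],"yaw": 0},{"dp": [-0.078,-0.155,0.065],"yaw": 0},{"dp": [-0.09,-0.179,0.065],"yaw": 0},{"dp": [-0.101,-0.201,0.065],"yaw": 0},{"dp": [-0.111,-0.22,0.065],"yaw": 0},{"dp": [-0.118,-0.234,0.065],"yaw": 0},{"dp": [-0.122,-0.242,0.062],"yaw": 0},{"dp": [-0.124,-0.246,0.055],"yaw": 0},{"dp": [-0.124,-0.246,0.045],"yaw": 0},{"dp": [-0.124,-0.246,0.035],"yaw": 0}])

```text
time_s: 33.7
tcp_pos: [0.4615, 0.0444, 0.13]
eef_rot: [-179.9, 0.0, -83.5]
contact_force: [-0.0, -0.4, -2.4]
gripper_width: 0.0534
gripper_force: 20.0
```

Call:
apply_moves(targets=[{"dp": [0,0,-0.009],"yaw": 0},{"dp": [0,0,-0.017],"yaw": 0},{"dp": [0,0,-0.023],"yaw": 0},{"dp": [0,0,-0.026],"yaw": 0},{"dp": [0,0,-0.028],"yaw": 0},{"dp": [0,0,-0.029],"yaw": 0},{"dp": [0,0,-0.03],"yaw": 0},{"dp": [0,0,-0.03],"yaw": 0},{"dp": [0,0,-0.03],"yaw": 0}])

```text
time_s: 34.45
tcp_pos: [0.4614, 0.0444, 0.1008]
eef_rot: [-180.0, 0.0, -83.5]
contact_force: [0.4, -0.5, -2.0]
gripper_width: 0.054
gripper_force: 20.0
```

Call:
apply_moves(targets=[{"dp": [0,0,-0.0005],"yaw": 0},{"dp": [0,0,-0.001],"yaw": 0},{"dp": [0,0,-0.0015],"yaw": 0},{"dp": [0,0,-0.0015],"yaw": 0}])

```text
time_s: 34.78
tcp_pos: [0.4614, 0.0443, 0.0996]
eef_rot: [-180.0, -0.0, -83.5]
contact_force: [-2.5, 0.5, 4.8]
gripper_width: 0.0534
gripper_force: 20.0
```

Call:
apply_moves(targets=[{"dp": [0,0,0],"yaw": 0},{"dp": [0,0,0],"yaw": 0},{"dp": [0,0,0],"yaw": 0},{"dp": [0,0,0],"yaw": 0},{"dp": [0,0,0],"yaw": 0},{"dp": [0,0,0],"yaw": 0},{"dp": [0,0,0.006],"yaw": 0},{"dp": [0,0,0.016],"yaw": 0},{"dp": [0,0,0.03],"yaw": 0},{"dp": [0,0,0.05],"yaw": 0},{"dp": [0,0,0.07],"yaw": 0},{"dp": [0,0,0.09],"yaw": 0},{"dp": [0,0,0.11],"yaw": 0},{"dp": [0,0,0.12],"yaw": 0}], grip=-1)

```text
time_s: 35.95
tcp_pos: [0.4621, 0.0445, 0.2219]
eef_rot: [-179.8, 0.0, -83.4]
contact_force: [0.7, 1.0, -0.2]
gripper_width: 0.0875
gripper_force: 0.0
```

Call:
apply_moves(targets=[{"dp": [0.002,0.01,0.0],"yaw": 0},{"dp": [0.005,0.03,0.0],"yaw": 0},{"dp": [0.01,0.06,0.0],"yaw": 0},{"dp": [0.015,0.095,0.0],"yaw": 0},{"dp": [0.02,0.13,0.0],"yaw": 0},{"dp": [0.025,0.165,0.0],"yaw": 0},{"dp": [0.03,0.2,0.0],"yaw": 0},{"dp": [0.035,0.235,0.0],"yaw": 0},{"dp": [0.04,0.265,0.0],"yaw": 0},{"dp": [0.04,0.285,0.0],"yaw": 0},{"dp": [0.04,0.29,0.0],"yaw": 0},{"dp": [0.04,0.29,0.0],"yaw": 0},{"dp": [0.04,0.29,0.0],"yaw": 0}])

```text
time_s: 37.03
tcp_pos: [0.5006, 0.3338, 0.2183]
eef_rot: [179.9, -0.1, -83.4]
contact_force: [-0.4, -0.6, -0.5]
gripper_width: 0.0877
gripper_force: 0.0
```

Run:
```python
from w import *
from m import meas
c=cap('top'); meas(c,cloud(c)); s=cap('scene'); wm(cap('wrist'))
cv2.imwrite('pics/ts5.png',cv2.cvtColor(np.vstack([c['image'][50:290],s['image'][80:390]]),cv2.COLOR_RGB2BGR))
```

```text
cup 408 [ 0.4929 -0.3103  0.0284  0.0623  0.4927 -0.3104]
red top 277 [ 0.4726 -0.0554  0.0268  0.1094  0.4727 -0.0541]
red coaster 229 [ 0.4722 -0.0551  0.0414  0.0083  0.4733 -0.0564]
yel top 330 [0.4617 0.0448 0.0267 0.1093 0.4617 0.0441]
yel coaster 241 [0.4611 0.0442 0.0411 0.0082 0.4634 0.0313]
blue 3517 ((0.5262191891670227, 0.28409355878829956), (0.23719389736652374, 0.13867346942424774), 7.288157939910889) [0.00124759 0.00428759 0.01456179]
brown 1602 ((0.5396608710289001, -0.3098882734775543), (0.19804462790489197, 0.09933242946863174), 0.040984857827425) [0.00166372 0.00571368 0.02668623]
mat 3789 ((0.4912782907485962, -0.002688169479370117), (0.186019629240036, 0.2159772664308548), 6.532602310180664) [0.00128843 0.00422913 0.00712451]
```

View pics/ts5.png

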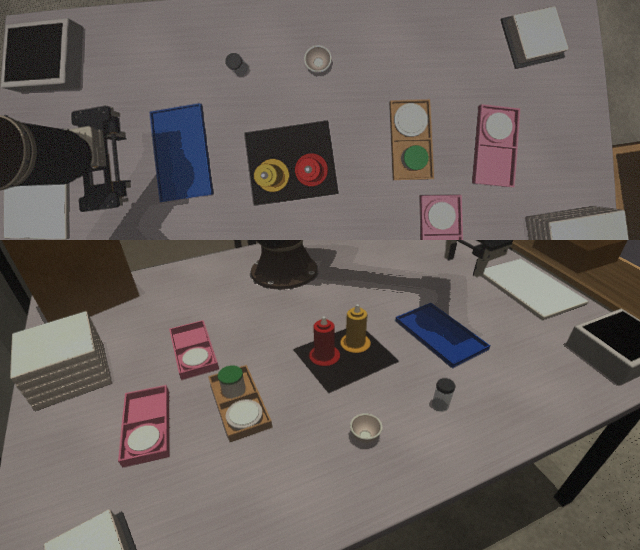

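The bottles are within 1 mm of their coaster centres, the cup is in the cardboard compartment, the bystanders haven't moved, and the gripper is clear of everything.

```bash
python3 -c "
from plant import r
print(r.close_job())"
```

```text
the job is handed in; nothing more can be done
None
```

Job handed in at about 37 s of the 115 s allowed: the sauce cup is in the cardboard tray's empty compartment, and each bottle was then put back upright, centred on the coaster of its own colour.

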